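Bring the red dot on a plaster cast into the inspection camera's view with a mirror

ROBOT

A 6-joint arm with a two-finger parallel gripper is mounted at the origin on the work surface. World frame = base frame: x ahead of the robot, y to its left, z up, the work surface at z = 0. Lengths are in mm, angles in rad, forces in N, time in s.
With the tool pointing down it reaches from about 300 to 850 mm from the base axis. Payload 4.2 kg.
Tool frame: the origin (TCP) lies at the very end of the fingers, on their centre line; the grasp point (between the pads) lies 19 mm behind it (grasp_offset is the distance from the TCP to the grasp point, in mm); z points along the fingers, y is the line along which they close (so a half turn about z gives the same grasp; the last joint's range is limited). The gripper opens to 91 mm and grips with 3 to 60 N. Pads are 32 mm wide; open, the fingers measure 118 mm over their backs; the gripper's body (76 mm by 178 mm) begins 60 mm behind the grasp point.
Start: joints at [1.25, 0.32, 1.565, -0, 1.257, -0.02], TCP at [170.366, 549.198, 213.976] pointing down, gripper open.
Joint ranges: [-3.11, 3.11], [-0.84, 2.01], [0.21, 2.61], [-1.34, 4.49], [0.05, 2.63], [-2.56, 2.56]. Speed limits (rad/s): [2.57, 2.57, 3.14, 3.14, 3.14, 3.14].

INTERFACE

Orientations are given as a unit quaternion [w, x, y, z].
In Python, from plant import state, grab_frame, get_calibration, finish_job, grasp_offset gives the robot as it stands. The module is installed in compiled form; this text tells all that it offers.
- The arm moves only by the tool jog_arm, never from a script. Its argument "targets" is a list of rows, each an object with "delta_pos": the shift along the tool's x, y, z in mm, a list of three; "turn": the turn, a rotation vector about the tool's x, y, z in rad, a list of three; "jaw": the finger opening in mm, from 0 to 91.2. In form: [{"delta_pos": [tx, ty, tz], "turn": [ax, ay, az], "jaw": jaw}, ...]. A call has 1 to 8 rows; each row is the pose to reach, as a shift and turn from the pose commanded when the call began, along the tool's axes at that moment; what a row does not reach only later rows make up. A row lasts 1/12 s, in which the tool goes at most 41.7 mm and 7.16 degrees, less where a joint would pass 70% of its speed; a pose out of reach is approached as far as the arm can. A call with a gripper value outside its range is refused whole. The fingers move at their own pace and stop on an object; "squeeze" is the grip in N (left out, the last holds). Time passes only in rows, so rows that repeat a pose let the fingers close. It gives the time, the measured TCP pose, the force, the opening and the grip force at its end, in the units of the state.
- state(): the state, without advancing time (a new reading comes with each control period).
- grab_frame(name): name is "side" or "top"; returns the picture (480x640x3 uint8, blue, green, red); there is no depth.
- get_calibration(name): a dict with "K" (3x3 intrinsics, pixels), "world_from_camera" (4x4, takes a point from camera to world coordinates). Camera axes: x right, y down, z forward; pixel columns grow to the right and rows downward; lengths in mm; the calibration is good to about 2 mm. A picture is of the moment at which its call begins. get_calibration takes no time and is no camera call.
- finish_job(): hands the job in; it is judged then, once.
The state is a dict: "clock": time; "joint_pos": joint angles; "dq": joint speeds; "joint_efforts": joint torques, N m; "position": TCP position; "tcp_rot": TCP orientation; "contact_force": force on the tool from outside, world axes, zero at the start; "ft_torque": the same for the moment, N m; "width": opening from 0.0 (shut) to 1.0 (fully open); "grasp_force": force on a finger pad.
Only numpy, scipy, OpenCV 4.12 (cv2) and the standard library are available. Lean on these libraries where they do the work, as an engineer would, in place of code of your own. Each camera call takes 0.05 s, during which the arm holds its last target. There are 200 camera calls.

TASK

Set the plaster cast that has the red dot upright in the middle of the round stage, its dotted face towards the mirror, and let go; it is brittle, so squeeze it with no more than 15 N and never bang it down. Then take the mirror's orange handle just as gently and turn the mirror until the camera's red aiming beam is reflected right at the red dot, and finish while still holding the mirror there, since its spring would swing it back. Leave everything else on the bench where it is.

Things in the scene. Friction and masses are not known exactly. Their poses are not given: they have to be found in the camera images.
- cast_center (a point): the cream plaster jaw cast that carries the red dot: a block 60 long (its x) by 46 wide (its y) by 40 mm high with teeth on top up to 55 mm above its underside; about 0.15 kg, brittle. It starts on the thin green mat (2 mm), upright. The point is the middle of the block, 20 mm above its underside; x points out of the flat end face with the dot, z up. A red square, 18 mm, is painted on its top next to the dotted face. Grasp it across its 46 mm width
- red_dot (a point): centre of the red dot, 22 mm across, on the flat end face of that cast: 30 mm from the cast's centre along x and 28 mm above its underside; same axes as the cast, x points straight out of the face
- plain_cast: the same plaster cast without any red, also on the green mat (which of the two places it takes varies); leave it alone. Origin under its middle
- stage_top (a point): centre of the top of the round stage, a fixed dark steel disc with a black rubber top, 90 mm across and 32 mm high
- mirror_face (a point): centre of the round mirror's face (glass 50, frame 56 mm across), 60 mm above the table, on the upright spindle of the grey inspection rig (fixed). x points straight out of the reflecting face, z up; the face contains the spindle's axis, so this point stays put as the mirror turns
- mirror_handle (a point): the mirror's handle: an upright orange round post, 12 mm thick, from 98 to 160 mm above the table, behind the mirror, 70 mm from the spindle's axis (so exactly opposite to the mirror's x); it goes round the spindle with the mirror. The point is on its axis at 135 mm. Nothing else of the rig is higher than 98 mm
- mirror (a joint): angle of the mirror about its upright spindle, rad: 0 at rest against its stop, growing counter-clockwise seen from above, up to 1.0. A spring (about 1 to 4 N at the handle) brings it back to 0 when it is let go
- sight_line (a point): the camera's line of sight after the mirror: origin at the centre of the mirror's face, x along the reflected line of sight (horizontal, 60 mm above the table), z up. It follows the law of reflection: it turns twice as far as the mirror, the same way. A thin red aiming beam shows it: from the black camera's lens level to the mirror, and 125 mm on from there. The dot is in view when the line carried on meets it
- red_box: red box 80 x 140 x 55 mm, bystander, origin under its middle
- tin_a: cream and yellow round tin, 79 mm across, 38 mm high, bystander
- tin_b: second such tin, bystander
- bottle: amber bottle 56 mm across, 130 mm high, bystander
- bur_box: small open clear box of burs 70 x 50 x 22 mm, bystander
- spatula: spatula with a dark wooden handle, 170 mm long, lying, bystander
- cast: the same cast with the red dot as a body, origin under its middle
- stage: the stage as a body, origin under its middle on the table
There are look-alikes about, which are no part of the job. What is shaped like the cast but pink or purple is not meant. Of the things like the stage, leave any that is pink; of the rest the larger one is meant.

How it is judged:
By the outcome, as a careful person would: the job done as asked, in the order asked, and still so for the second after the job is handed in, while the arm keeps its last pose, push and grip.
It also fails if it takes over 51 s, if anything falls off the work surface, if the arm or the gripper's body presses on something with over 40 N, if the wrist force passes 120 N, or if a joint passes its speed limit or range.

## Working session

There is one attempt and no reset: what is moved stays moved. The work goes in short steps, Python scripts to look and compute and a tool call to move; the robot and the scene stay as the last step left them, time stands still between calls to the robot, and variables do not carry over. Pictures are saved under pics/ and viewed, at most 10 in all, crops included, and the job is handed in when it is done.

Besides the shell and the picture viewer there is one more tool, called after "Request:" in YAML: its name, and indented under it one key for each argument. jog_arm: Moves the arm, as the interface text tells. Its arguments: {"type":"object","properties":{"targets":{"type":"array","items":{"type":"object","properties":{"delta_pos":{"type":"array","items":{"type":"number"}},"turn":{"type":"array","items":{"type":"number"}},"jaw":{"type":"number"}}}},"squeeze":{"type":"number"}},"required":["targets"]}

```bash
mkdir -p pics
python3 - <<'E'
from plant import *
import cv2
for n in("top","side"):
    cv2.imwrite(f"pics/{n}0.png",grab_frame(n)); c=get_calibration(n); print(n,c["K"],c["world_from_camera"])
s=state();print(s,grasp_offset if not callable(grasp_offset) else grasp_offset())
E
```

```text
top [[591.34065264   0.         322.59532147]
 [  0.         591.34065264 239.91098207]
 [  0.           0.           1.        ]] [[-1.84394377e-02 -9.82589642e-01  1.84871799e-01  1.95359868e+02]
 [-9.99822897e-01  1.88172979e-02  2.89443761e-04 -2.09613134e+01]
 [-3.76319215e-03 -1.84833720e-01 -9.82762603e-01  1.60093003e+03]
 [ 0.00000000e+00  0.00000000e+00  0.00000000e+00  1.00000000e+00]]
side [[616.92648124   0.         329.51936378]
 [  0.         616.92648124 232.72589141]
 [  0.           0.           1.        ]] [[ 9.32539970e-01 -2.77944767e-01  2.30468894e-01  1.33973677e+02]
 [-3.61048139e-01 -7.24303150e-01  5.87391852e-01 -8.49426263e+02]
 [ 3.66685438e-03 -6.30976745e-01 -7.75793079e-01  1.24456041e+03]
 [ 0.00000000e+00  0.00000000e+00  0.00000000e+00  1.00000000e+00]]
{'clock': 0.1, 'joint_pos': array([ 1.24999853e+00,  3.20254455e-01,  1.56557091e+00,  3.61758970e-05,
        1.25740745e+00, -2.00159021e-02]), 'dq': array([-5.18943039e-04, -9.23622952e-04, -2.92390852e-03,  2.83411728e-04,
       -1.68379286e-03, -6.89008954e-05]), 'joint_efforts': array([ 2.38442597e-03, -4.13339496e+01, -2.32509309e+01,  7.30157713e-02,
        4.21810860e-02, -6.35425135e-05]), 'position': array([170.20498895, 548.74833356, 213.18375915]), 'tcp_rot': array([-1.56025951e-04,  1.49830158e-01,  9.88711409e-01, -8.05289479e-04]), 'contact_force': array([0.31934162, 0.03222498, 0.12971972]), 'ft_torque': array([-0.0243397 ,  0.0144078 ,  0.00740943]), 'grasp_force': 0.0, 'width': 0.9980025440652901} 18.8
```

View pics/top0.png

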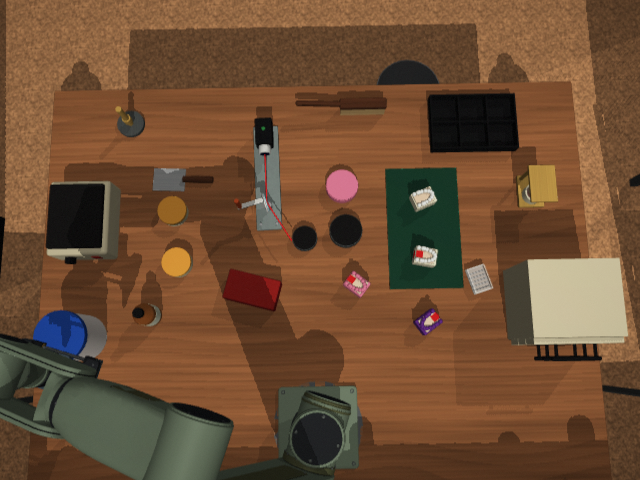

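View pics/side0.png

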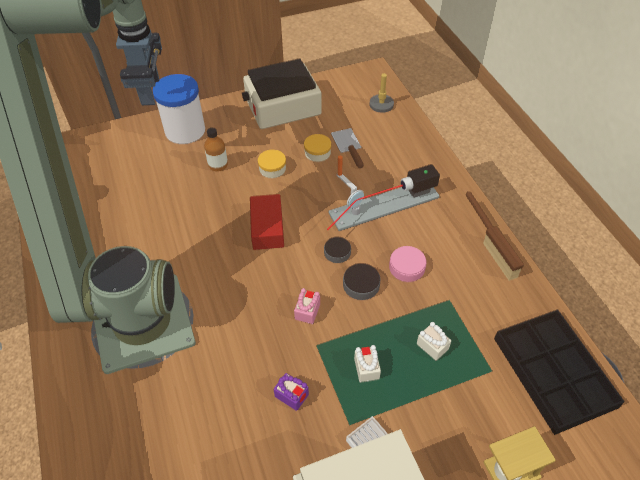

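Candidates in the top view: casts are cream at (425,257) with a red square, plain cream at (423,198), pink at (357,284) and purple at (428,321). The cream one with red at (425,257) fits. Stage-likes are black at (346,230), a smaller black at (304,237) and pink at (342,185). The larger black one fits. The mirror is at about (266,200) with its orange handle at (238,204). I'll confirm in an enlarged crop.

```bash
python3 - <<'E'
import cv2,numpy as np
t=cv2.imread("pics/top0.png");s=cv2.imread("pics/side0.png")
r=lambda i,x,y,w,h,f:cv2.resize(i[y:y+h,x:x+w],(w*f,h*f),interpolation=cv2.INTER_CUBIC)
a=np.hstack([r(t,400,235,50,50,8),r(s,340,330,50,50,8)])   # cast
b=np.hstack([r(t,226,170,80,40,5)[:200],r(t,320,205,53,40,5),r(s,320,150,27,40,5)])
b=b[:, :800]; b=np.hstack([b,np.zeros((200,800-b.shape[1],3),np.uint8)])
cv2.imwrite("pics/c0.png",np.vstack([a,b]))
E
cat > h.py <<'E'
import numpy as np,cv2
from plant import *
from scipy.spatial.transform import Rotation as R
C={n:get_calibration(n) for n in("top","side")}
def ray(n,u,v):
    T=np.array(C[n]["world_from_camera"]);d=T[:3,:3]@np.linalg.inv(C[n]["K"])@[u,v,1];return T[:3,3],d
def at(n,u,v,z):
    o,d=ray(n,u,v);return o+d*(z-o[2])/d[2]
def pix(n,P):
    T=np.linalg.inv(C[n]["world_from_camera"]);p=np.atleast_2d(P)@T[:3,:3].T+T[:3,3];q=p@np.array(C[n]["K"]).T;return q[:,:2]/q[:,2:]
def rot(s): return R.from_quat(np.roll(s["tcp_rot"],-1))
def delta(target,yaw=None):
    "tool-frame shift to world TCP target; turn so that tool y axis heads at yaw"
    s=state();r=rot(s);y=r.as_matrix()[:,1];print("pos",s["position"].round(1),"yawY",np.arctan2(y[1],y[0]).round(4))
    print("dpos",r.inv().apply(np.array(target)-s["position"]).round(1))
    if yaw is not None:
        Yt=np.array([np.cos(yaw),np.sin(yaw),0]);Z=np.array([0,0,-1.]);M=np.c_[np.cross(Yt,Z),Yt,Z]
        print("turn",(r.inv()*R.from_matrix(M)).as_rotvec().round(4))
E
python3 - <<'E'
from h import *
t=cv2.imread("pics/top0.png");hsv=cv2.cvtColor(t,cv2.COLOR_BGR2HSV)
def blobs(m,x,y,w,h,mn=5):
    k=np.zeros(m.shape,np.uint8);k[y:y+h,x:x+w]=m[y:y+h,x:x+w]
    n,l,st,c=cv2.connectedComponentsWithStats(k);return [(st[i].tolist(),c[i].round(2).tolist()) for i in range(1,n) if st[i][4]>=mn]
red=cv2.inRange(hsv,(0,150,120),(8,255,255))|cv2.inRange(hsv,(172,150,120),(180,255,255))
cream=cv2.inRange(hsv,(0,0,120),(40,110,255))
dark=cv2.inRange(hsv,(0,0,0),(180,255,45))
print("red",blobs(red,400,240,50,40));print("cream",blobs(cream,405,240,40,35))
print("dark",blobs(dark,325,205,42,50,100))
org=cv2.inRange(hsv,(5,160,130),(18,255,255));print("org",blobs(org,226,190,20,25,3))
for n,u,v,z in[("top",425,257,50),("top",421,262,42),("top",346,230,32)]:print(at(n,u,v,z).round(1))
E
```

```text
red [([416, 250, 7, 8, 45], [419.02, 253.58])]
cream [([413, 245, 25, 22, 333], [426.17, 256.44])]
dark [([330, 215, 32, 32, 802], [345.33, 230.22])]
org [([234, 199, 4, 3, 11], [235.64, 200.09])]
[ 435.8 -291.2   50. ]
[ 423.8 -281.3   42. ]
[516.6 -84.4  32. ]
```

View pics/c0.png

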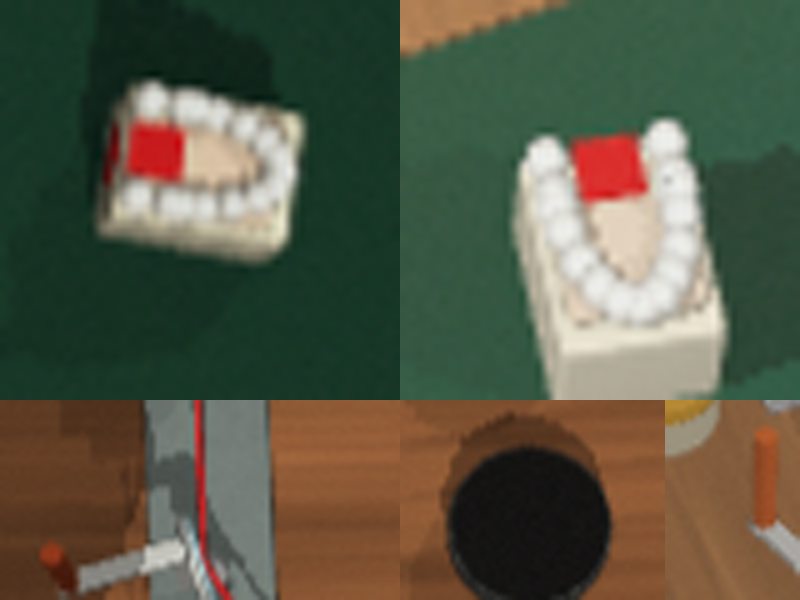

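The crop confirms it: the dotted cast is at top (425,257) with its dotted face towards image left (+y). The large black disc is at (346,230). The beam bends at the mirror around (267,200), and the orange handle top is at (236,200). Next I'll fit the models.

```bash
cat > fit.py <<'E'
from h import *
from scipy.optimize import minimize
def cast_pts(x,y,yaw,z0):
    P=[[a*30,b*23,c] for a in(-1,1) for b in(-1,1) for c in(0,40)]+[[a,b,54] for a,b in((27,17),(27,-17),(-26,6),(-26,-6),(-15,18),(-15,-18))]
    P=np.array(P,float);c,s=np.cos(yaw),np.sin(yaw);return P@np.array([[c,s,0],[-s,c,0],[0,0,1]])+[x,y,z0]
def disc_pts(x,y,r=45,h=32):
    a=np.linspace(0,2*np.pi,40);return np.vstack([np.c_[x+r*np.cos(a),y+r*np.sin(a),np.full(40,z)] for z in(0,h)])
def iou(n,P,m,win):
    x,y,w,h=win;S=8;q=pix(n,P)-[x-.5,y-.5];hull=cv2.convexHull((q*S).astype(np.float32)).astype(np.int32)
    k=np.zeros((h*S,w*S),np.uint8);cv2.fillConvexPoly(k,hull,1)
    M=cv2.resize(m[y:y+h,x:x+w].astype(np.float32),(w*S,h*S),interpolation=cv2.INTER_LINEAR)>.5
    return (M&(k>0)).sum()/(M|(k>0)).sum()
def fit(fun,x0,views,step):
    f=lambda p:-sum(iou(n,fun(p),m,w) for n,m,w in views)
    sx=np.vstack([x0]+[np.array(x0)+np.eye(len(x0))[i]*step[i] for i in range(len(x0))])
    r=minimize(f,x0,method="Nelder-Mead",options=dict(initial_simplex=sx,xatol=.02,fatol=1e-5,maxiter=400));return r.x,-r.fun/len(views)
E
python3 - <<'E'
from fit import *
I={n:cv2.imread(f"pics/{n}0.png") for n in C}
W={"top":(405,238,40,36),"side":(345,335,42,52)}
vs=[(n,I[n][...,2]>95,W[n]) for n in I]
for v in ([vs[0]],[vs[1]],vs): print("cast",fit(lambda p:cast_pts(*p,2),[436,-290,1.5],v,[6,6,.15]))
D={"top":(328,208,38,44),"side":(340,260,45,42)}
ds=[(n,I[n].max(2)<(45 if n=="top" else 75),D[n]) for n in I]
for v in ([ds[0]],[ds[1]],ds): print("stage",fit(lambda p:disc_pts(*p),[516,-84],v,[6,6]))
# beam
for n,win in(("top",(255,145,40,100)),("side",(325,180,85,50))):
    b=I[n].astype(int);m=(b[...,2]>130)&(b[...,2]-b[...,1]>70)&(b[...,2]-b[...,0]>70)
    x,y,w,h=win;v,u=np.nonzero(m[y:y+h,x:x+w]);P=np.array([at(n,a+x,c+y,60) for a,c in zip(u,v)])
    print(n,P[np.argsort(P[:,0])][::3,:2].round(0).tolist())
print("handle top",at("top",235.6,200.1,160),)
E
```

```text
cast (array([ 442.46829643, -295.80071422,    1.3354386 ]), np.float64(0.893750823126564))
cast (array([ 439.95093483, -296.96887789,    1.35670651]), np.float64(0.951969625059326))
cast (array([ 440.60583628, -296.60929076,    1.36325866]), np.float64(0.9052187188169467))
stage (array([519.73676491, -83.26246262]), np.float64(0.8709815394617529))
stage (array([526.72336578, -66.61442184]), np.float64(0.7451864169438124))
stage (array([519.375, -83.25 ]), np.float64(0.7738671371681253))
top [[487.0, 63.0], [492.0, 66.0], [495.0, 69.0], [498.0, 71.0], [500.0, 74.0], [503.0, 76.0], [508.0, 74.0], [511.0, 76.0], [514.0, 82.0], [517.0, 84.0], [522.0, 84.0], [525.0, 87.0], [531.0, 90.0], [536.0, 92.0], [539.0, 98.0], [544.0, 100.0], [550.0, 103.0], [555.0, 105.0], [561.0, 108.0], [567.0, 113.0], [572.0, 116.0], [578.0, 119.0], [583.0, 121.0], [589.0, 127.0], [600.0, 130.0], [608.0, 129.0], [617.0, 129.0], [625.0, 129.0], [633.0, 129.0], [639.0, 132.0], [645.0, 129.0], [647.0, 132.0], [656.0, 132.0], [664.0, 132.0], [673.0, 132.0], [681.0, 132.0], [690.0, 132.0], [698.0, 132.0], [707.0, 13
[... 277 characters left out ...]
 101.0], [552.0, 102.0], [557.0, 107.0], [563.0, 109.0], [568.0, 114.0], [574.0, 116.0], [579.0, 121.0], [585.0, 122.0], [593.0, 127.0], [599.0, 128.0], [606.0, 126.0], [610.0, 128.0], [614.0, 130.0], [618.0, 125.0], [621.0, 127.0], [625.0, 130.0], [629.0, 125.0], [633.0, 127.0], [636.0, 129.0], [640.0, 132.0], [644.0, 126.0], [648.0, 129.0], [651.0, 131.0], [655.0, 126.0], [659.0, 128.0], [663.0, 131.0], [666.0, 125.0], [670.0, 128.0], [674.0, 130.0], [678.0, 132.0], [681.0, 127.0], [685.0, 130.0], [689.0, 132.0], [693.0, 127.0], [697.0, 129.0], [701.0, 131.0], [705.0, 134.0], [708.0, 129.0], [712.0, 131.0], [716.0, 133.0], [719.0, 128.0]]
handle top [572.37409123 196.13976088 160.        ]
```

Run:
```python
from fit import *
I={n:cv2.imread(f"pics/{n}0.png") for n in C}
vs=[]
for n,w,c in(("top",(322,205,50,50),(346,230)),("side",(338,258,48,45),(362,281))):
  for th in (40,50,60):
    k=np.zeros(I[n].shape[:2],np.uint8);x,y,ww,h=w;k[y:y+h,x:x+ww]=(I[n].max(2)<th)[y:y+h,x:x+ww]
    nn,l,st,cc=cv2.connectedComponentsWithStats(k,connectivity=4);m=l==l[c[1],c[0]]
    print(n,th,st[l[c[1],c[0]]],[ (a.round(1).tolist(),round(b,3)) for a,b in [fit(lambda p:disc_pts(*p),[518,-84],[(n,m,w)],[5,5])]])
print("jug top lid",[at("top",65,335,z).round(0) for z in(150,200)],[at("side",177,88,z).round(0) for z in(150,200)])
# beam lines
for n,win in(("top",(255,145,40,100)),("side",(325,180,85,50))):
    b=I[n].astype(int);m=(b[...,2]>130)&(b[...,2]-b[...,1]>70)&(b[...,2]-b[...,0]>70)
    x,y,w,h=win;v,u=np.nonzero(m[y:y+h,x:x+w]);P=np.array([at(n,a+x,c+y,60)[:2] for a,c in zip(u,v)])
    L=[]
    for sel in(P[:,0]<580,(P[:,0]>610)&(P[:,0]<715)):
        vx,vy,x0,y0=cv2.fitLine(P[sel].astype(np.float32),cv2.DIST_HUBER,0,.01,.01).ravel();L.append((vx,vy,x0,y0))
    A=np.array([[l[1],-l[0]] for l in L]);bb=np.array([l[1]*l[2]-l[0]*l[3] for l in L])
    print(n,"bend",np.linalg.solve(A,bb).round(1),"angles",[round(float(np.arctan(l[1]/l[0])),4) for l in L])
delta([170,549,300]);delta([400,300,300],.7);delta([450,0,300])
```

```text
top 40 [330 215  32  31 770] [([520.1, -83.3], np.float64(0.843))]
top 50 [330 214  32  33 828] [([519.1, -82.6], np.float64(0.906))]
top 60 [330 214  32  34 856] [([518.4, -83.2], np.float64(0.937))]
side 40 [     0      0    640    480 307200] [([519.1, -93.8], np.float64(0.554))]
side 50 [     0      0    640    480 307200] [([519.1, -93.8], np.float64(0.554))]
side 60 [     0      0    640    480 307197] [([519.1, -93.8], np.float64(0.553))]
jug top lid [array([245., 609., 150.]), array([244., 587., 200.])] [array([247., 624., 150.]), array([242., 557., 200.])]
top bend [590.7 128.6] angles [0.5658, 0.0359]
side bend [590.1 126.3] angles [0.5562, 0.036]
pos [170.2 548.7 213.2] yawY 1.27
dpos [  0.3   0.  -86.8]
pos [170.2 548.7 213.2] yawY 1.27
dpos [-293.2 -169.6  -86.6]
turn [-1.6e-03  4.0e-04  5.7e-01]
pos [170.2 548.7 213.2] yawY 1.27
dpos [-429.8 -441.4  -86.1]
```

Request:
jog_arm:
  targets:
    - {"delta_pos": [0, 0, -40], "turn": [0, 0, 0], "jaw": 91}
    - {"delta_pos": [0, 0, -80], "turn": [0, 0, 0], "jaw": 91}
    - {"delta_pos": [-30, -17, -86], "turn": [0, 0, 0.1], "jaw": 91}
    - {"delta_pos": [-65, -38, -86], "turn": [0, 0, 0.2], "jaw": 91}
    - {"delta_pos": [-100, -58, -86], "turn": [0, 0, 0.3], "jaw": 91}
    - {"delta_pos": [-135, -78, -86], "turn": [0, 0, 0.4], "jaw": 91}
    - {"delta_pos": [-170, -98, -86], "turn": [0, 0, 0.5], "jaw": 91}
    - {"delta_pos": [-205, -118, -86], "turn": [0, 0, 0.6], "jaw": 91}

```text
clock: 0.77
position: [331.9, 374.0, 299.7]
tcp_rot: [-0.0, 0.437, 0.899, -0.0]
contact_force: [0.0, 0.4, 0.4]
width: 0.999
grasp_force: 0.0
```

```bash
python3 -c "
from h import *
delta([450,0,250],.3);delta([441,-180,180],-.208)"
```

```text
pos [331.9 374.  299.7] yawY 0.6656
dpos [-367.1 -138.    49.8]
turn [-4.000e-04  2.000e-04  3.656e-01]
pos [331.9 374.  299.7] yawY 0.6656
dpos [-503.1 -256.2  119.9]
turn [-4.000e-04  3.000e-04  8.736e-01]
```

Request:
jog_arm:
  targets:
    - {"delta_pos": [-38, -14, 5], "turn": [0, 0, 0.08], "jaw": 91}
    - {"delta_pos": [-76, -28, 10], "turn": [0, 0, 0.16], "jaw": 91}
    - {"delta_pos": [-114, -43, 15], "turn": [0, 0, 0.24], "jaw": 91}
    - {"delta_pos": [-152, -57, 20], "turn": [0, 0, 0.32], "jaw": 91}
    - {"delta_pos": [-190, -72, 25], "turn": [0, 0, 0.4], "jaw": 91}
    - {"delta_pos": [-228, -86, 30], "turn": [0, 0, 0.48], "jaw": 91}
    - {"delta_pos": [-266, -100, 35], "turn": [0, 0, 0.56], "jaw": 91}
    - {"delta_pos": [-304, -115, 40], "turn": [0, 0, 0.64], "jaw": 91}

```text
clock: 1.43
position: [429.8, 64.1, 259.6]
tcp_rot: [-0.0, 0.698, 0.716, 0.0]
contact_force: [1.4, -0.1, 0.5]
width: 0.999
grasp_force: 0.0
```

```bash
python3 -c "
from h import *
delta([441,-296.5,150],-.21)"
```

```text
pos [429.8  64.1 259.6] yawY 0.0262
dpos [-360.8    1.7  109.5]
turn [ 0.000e+00 -2.000e-04  2.362e-01]
```

Request:
jog_arm:
  targets:
    - {"delta_pos": [-40, 0, 5], "turn": [0, 0, 0.05], "jaw": 91}
    - {"delta_pos": [-80, 0, 12], "turn": [0, 0, 0.1], "jaw": 91}
    - {"delta_pos": [-120, 0, 20], "turn": [0, 0, 0.15], "jaw": 91}
    - {"delta_pos": [-160, 0, 30], "turn": [0, 0, 0.2], "jaw": 91}
    - {"delta_pos": [-200, 0, 40], "turn": [0, 0, 0.236], "jaw": 91}
    - {"delta_pos": [-238, 1, 50], "turn": [0, 0, 0.236], "jaw": 91}
    - {"delta_pos": [-275, 1, 60], "turn": [0, 0, 0.236], "jaw": 91}
    - {"delta_pos": [-312, 1, 70], "turn": [0, 0, 0.236], "jaw": 91}

```text
clock: 2.1
position: [439.6, -247.6, 189.1]
tcp_rot: [-0.0, 0.776, 0.63, 0.0]
contact_force: [0.8, -0.3, 0.4]
width: 1.001
grasp_force: 0.0
```

```bash
python3 -c "
from h import *
delta([441,-296.5,100],-.21)"
```

```text
pos [ 439.6 -247.6  189.1] yawY -0.2066
dpos [-47.6  11.4  89.1]
turn [-0.0005 -0.0004  0.0034]
```

Request:
jog_arm:
  targets:
    - {"delta_pos": [-24, 6, 30], "turn": [0, 0, 0.003], "jaw": 91}
    - {"delta_pos": [-47.6, 11.4, 60], "turn": [0, 0, 0.003], "jaw": 91}
    - {"delta_pos": [-47.6, 11.4, 89], "turn": [0, 0, 0.003], "jaw": 91}
    - {"delta_pos": [-47.6, 11.4, 89], "turn": [0, 0, 0.003], "jaw": 91}

```text
clock: 2.43
position: [437.7, -293.4, 95.3]
tcp_rot: [-0.006, 0.778, 0.629, -0.002]
contact_force: [-1.3, 0.6, -1.7]
width: 1.003
grasp_force: 0.0
```

```bash
python3 -c "
from h import *
delta([441,-296.5,9],-.21)
t,s=grab_frame('top'),grab_frame('side')
P=[440.8,-296.6,57];a=pix('top',P)[0].astype(int);b=pix('side',P)[0].astype(int)
r=lambda i,c:cv2.resize(i[c[1]-50:c[1]+50,c[0]-50:c[0]+50],(400,400),interpolation=cv2.INTER_CUBIC)
cv2.imwrite('pics/c1.png',np.hstack([r(t,a),r(s,b)]))"
```

```text
pos [ 437.7 -293.4   95.3] yawY -0.2113
dpos [-2.7  4.8 86.2]
turn [-0.0114 -0.005  -0.0013]
```

View pics/c1.png

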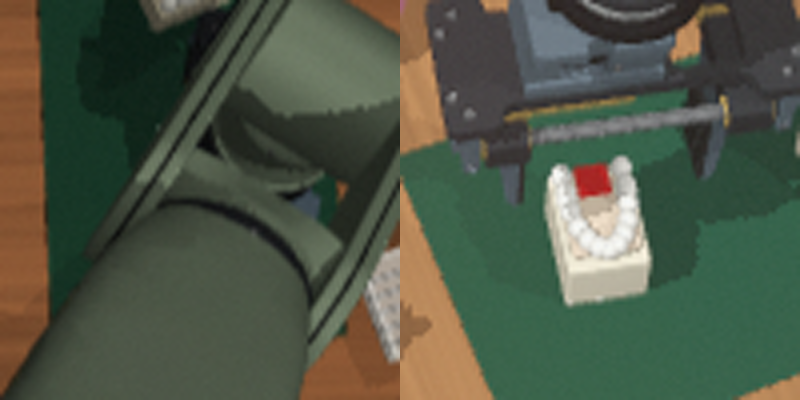

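The side crop shows the fingers straddling the dotted cast, with the red square at crop (593,180) and nothing in the way. The last reading was still settling, so I'll descend partway and check again.

Request:
jog_arm:
  targets:
    - {"delta_pos": [0, 0, 0], "turn": [0, 0, 0], "jaw": 91}
    - {"delta_pos": [0, 0, 15], "turn": [0, 0, 0], "jaw": 91}
    - {"delta_pos": [0, 0, 30], "turn": [0, 0, 0], "jaw": 91}
    - {"delta_pos": [0, 0, 30], "turn": [0, 0, 0], "jaw": 91}
    - {"delta_pos": [0, 0, 30], "turn": [0, 0, 0], "jaw": 91}
    - {"delta_pos": [0, 0, 30], "turn": [0, 0, 0], "jaw": 91}

```text
clock: 3.03
position: [442.8, -294.9, 72.8]
tcp_rot: [0.002, 0.777, 0.63, 0.0]
contact_force: [-0.7, -0.1, 0.6]
width: 0.998
grasp_force: 0.0
```

```bash
python3 -c "
from h import *
delta([441,-296.5,9],-.21)"
```

```text
pos [ 442.8 -294.9   72.8] yawY -0.2081
dpos [-1.8 -1.6 63.8]
turn [0.0031 0.0012 0.0019]
```

Request:
jog_arm:
  targets:
    - {"delta_pos": [-1.8, -1.6, 15], "turn": [0, 0, 0], "jaw": 91}
    - {"delta_pos": [-1.8, -1.6, 30], "turn": [0, 0, 0], "jaw": 91}
    - {"delta_pos": [-1.8, -1.6, 45], "turn": [0, 0, 0], "jaw": 91}
    - {"delta_pos": [-1.8, -1.6, 55], "turn": [0, 0, 0], "jaw": 91}
    - {"delta_pos": [-1.8, -1.6, 62], "turn": [0, 0, 0], "jaw": 91}
    - {"delta_pos": [-1.8, -1.6, 62], "turn": [0, 0, 0], "jaw": 91}
    - {"delta_pos": [-1.8, -1.6, 62], "turn": [0, 0, 0], "jaw": 91}

```text
clock: 3.62
position: [440.1, -296.3, 9.3]
tcp_rot: [0.0, 0.777, 0.63, 0.0]
contact_force: [0.1, 0.4, -0.2]
width: 0.999
grasp_force: 0.0
```

Request:
jog_arm:
  squeeze: 8
  targets:
    - {"delta_pos": [0, 0, 0], "turn": [0, 0, 0], "jaw": 55}
    - {"delta_pos": [0, 0, 0], "turn": [0, 0, 0], "jaw": 52}
    - {"delta_pos": [0, 0, 0], "turn": [0, 0, 0], "jaw": 48}
    - {"delta_pos": [0, 0, 0], "turn": [0, 0, 0], "jaw": 45}
    - {"delta_pos": [0, 0, 0], "turn": [0, 0, 0], "jaw": 40}
    - {"delta_pos": [0, 0, 0], "turn": [0, 0, 0], "jaw": 40}
    - {"delta_pos": [0, 0, 0], "turn": [0, 0, 0], "jaw": 40}
    - {"delta_pos": [0, 0, 0], "turn": [0, 0, 0], "jaw": 40}

```text
clock: 4.28
position: [439.6, -296.0, 8.9]
tcp_rot: [-0.0, 0.777, 0.63, -0.0]
contact_force: [-0.7, 0.5, 0.9]
width: 0.503
grasp_force: 8.0
```

Request:
jog_arm:
  squeeze: 11
  targets:
    - {"delta_pos": [0, 0, 0], "turn": [0, 0, 0], "jaw": 40}
    - {"delta_pos": [0, 0, -8], "turn": [0, 0, 0], "jaw": 40}
    - {"delta_pos": [0, 0, -20], "turn": [0, 0, 0], "jaw": 40}
    - {"delta_pos": [0, 0, -40], "turn": [0, 0, 0], "jaw": 40}
    - {"delta_pos": [0, 0, -65], "turn": [0, 0, 0], "jaw": 40}
    - {"delta_pos": [0, 0, -90], "turn": [0, 0, 0], "jaw": 40}
    - {"delta_pos": [0, 0, -110], "turn": [0, 0, 0], "jaw": 40}
    - {"delta_pos": [0, 0, -110], "turn": [0, 0, 0], "jaw": 40}

```text
clock: 4.95
position: [442.0, -297.7, 123.3]
tcp_rot: [0.004, 0.777, 0.629, 0.001]
contact_force: [0.8, -0.5, -0.8]
width: 0.5
grasp_force: 11.0
```

```bash
python3 -c "
from h import *
print(np.arctan2(127.5+83.3,590.4-518.3))
delta([518.3,-83.3,110],np.arctan2(127.5+83.3,590.4-518.3)-np.pi/2)
t,s=grab_frame('top'),grab_frame('side');cv2.imwrite('pics/s2.png',s)
b=pix('side',[441,-296,150])[0].astype(int);i=s[b[1]-50:b[1]+50,b[0]-50:b[0]+50];cv2.imwrite('pics/c2.png',cv2.resize(i,(400,400),interpolation=2))"
```

```text
1.2412389757125537
pos [ 442.  -297.7  123.3] yawY -0.2091
dpos [225.6  30.   12.8]
turn [0.0084 0.0029 0.1205]
```

View pics/c2.png

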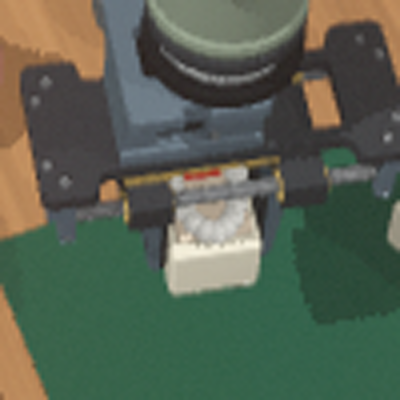

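The crop shows the cast lifted off the mat, held level between the pads at crop (213,235). I'll carry it over the stage.

Request:
jog_arm:
  targets:
    - {"delta_pos": [15, 2, 0], "turn": [0, 0, 0.0], "jaw": 40}
    - {"delta_pos": [50, 7, 0], "turn": [0, 0, 0.02], "jaw": 40}
    - {"delta_pos": [88, 12, 0], "turn": [0, 0, 0.05], "jaw": 40}
    - {"delta_pos": [126, 17, 0], "turn": [0, 0, 0.08], "jaw": 40}
    - {"delta_pos": [164, 22, 0], "turn": [0, 0, 0.1], "jaw": 40}
    - {"delta_pos": [200, 27, 0], "turn": [0, 0, 0.12], "jaw": 40}
    - {"delta_pos": [218, 30, 0], "turn": [0, 0, 0.12], "jaw": 40}
    - {"delta_pos": [225, 31, 0], "turn": [0, 0, 0.12], "jaw": 40}

```text
clock: 5.72
position: [516.3, -79.5, 117.0]
tcp_rot: [-0.002, 0.812, 0.583, -0.001]
contact_force: [-0.5, -0.5, -1.2]
width: 0.502
grasp_force: 11.0
```

Request:
jog_arm:
  targets:
    - {"delta_pos": [0, 0, 15], "turn": [0, 0, 0], "jaw": 40}
    - {"delta_pos": [0, 0, 30], "turn": [0, 0, 0], "jaw": 40}
    - {"delta_pos": [0, 0, 45], "turn": [0, 0, 0], "jaw": 40}
    - {"delta_pos": [0, 0, 50], "turn": [0, 0, 0], "jaw": 40}
    - {"delta_pos": [0, 0, 50], "turn": [0, 0, 0], "jaw": 40}
    - {"delta_pos": [0, 0, 50], "turn": [0, 0, 0], "jaw": 40}
    - {"delta_pos": [0, 0, 50], "turn": [0, 0, 0], "jaw": 40}

```text
clock: 6.3
position: [517.1, -82.9, 69.4]
tcp_rot: [0.0, 0.814, 0.582, 0.0]
contact_force: [0.7, -0.0, -0.9]
width: 0.503
grasp_force: 11.0
```

```bash
python3 -c "
from h import *
delta([518.3,-83.3,41],1.2412-np.pi/2)
s=grab_frame('side');cv2.imwrite('pics/s3.png',s)
b=pix('side',[518,-83,60])[0].astype(int);i=s[b[1]-50:b[1]+50,b[0]-50:b[0]+50];cv2.imwrite('pics/c3.png',cv2.resize(i,(600,600),interpolation=2))"
```

```text
pos [517.1 -82.9  69.4] yawY -0.3295
dpos [ 0.   1.3 28.4]
turn [ 0.0009 -0.0001  0.0001]
```

View pics/c3.png

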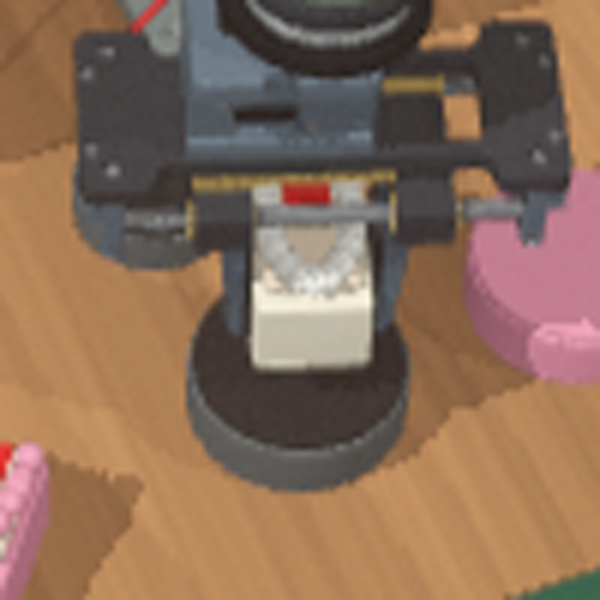

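The crop shows the cast hovering over the large stage, which spans crop x 188–408 with its front edge at y≈450. I'll cross-check the stage centre from this view.

```bash
python3 -c "
from h import *
from scipy.optimize import least_squares
b=pix('side',[518,-83,60])[0].astype(int)
def e(p):
    a=np.linspace(0,2*np.pi,720);q=(pix('side',np.c_[p[0]+45*np.cos(a),p[1]+45*np.sin(a),np.full(720,32)])-b+50+.5)*6
    return q[:,0].min(),q[:,0].max(),q[:,1].max()
print(e([518.3,-83.3]))
print(least_squares(lambda p:np.array(e(p))-[190,408,450],[518,-83],diff_step=.005).x)"
```

```text
(np.float64(189.0490659017895), np.float64(414.38057613542446), np.float64(444.13701974382013))
[516.24339767 -85.36548759]
```

Request:
jog_arm:
  targets:
    - {"delta_pos": [-0.5, 0.5, 8], "turn": [0, 0, 0], "jaw": 40}
    - {"delta_pos": [-1, 0.6, 15], "turn": [0, 0, 0], "jaw": 40}
    - {"delta_pos": [-1, 0.6, 21], "turn": [0, 0, 0], "jaw": 40}
    - {"delta_pos": [-1, 0.6, 25], "turn": [0, 0, 0], "jaw": 40}
    - {"delta_pos": [-1, 0.6, 27], "turn": [0, 0, 0], "jaw": 40}
    - {"delta_pos": [-1, 0.6, 28], "turn": [0, 0, 0], "jaw": 40}
    - {"delta_pos": [-1, 0.6, 28], "turn": [0, 0, 0], "jaw": 40}
    - {"delta_pos": [-1, 0.6, 28], "turn": [0, 0, 0], "jaw": 40}

```text
clock: 7.02
position: [517.1, -83.6, 41.0]
tcp_rot: [0.0, 0.813, 0.582, 0.0]
contact_force: [0.3, -0.1, -1.7]
width: 0.505
grasp_force: 11.0
```

Request:
jog_arm:
  targets:
    - {"delta_pos": [0, 0, 0.5], "turn": [0, 0, 0], "jaw": 40}
    - {"delta_pos": [0, 0, 1], "turn": [0, 0, 0], "jaw": 40}
    - {"delta_pos": [0, 0, 1.5], "turn": [0, 0, 0], "jaw": 40}
    - {"delta_pos": [0, 0, 1.5], "turn": [0, 0, 0], "jaw": 40}

```text
clock: 7.35
position: [516.9, -83.6, 39.4]
tcp_rot: [-0.0, 0.813, 0.582, 0.0]
contact_force: [0.1, 0.6, -1.7]
width: 0.505
grasp_force: 11.0
```

Request:
jog_arm:
  targets:
    - {"delta_pos": [0, 0, 0.3], "turn": [0, 0, 0], "jaw": 40}
    - {"delta_pos": [0, 0, 0.6], "turn": [0, 0, 0], "jaw": 40}
    - {"delta_pos": [0, 0, 0.6], "turn": [0, 0, 0], "jaw": 40}

```text
clock: 7.6
position: [517.0, -83.6, 38.9]
tcp_rot: [0.0, 0.813, 0.582, 0.0]
contact_force: [0.1, 0.0, -0.7]
width: 0.503
grasp_force: 11.0
```

Request:
jog_arm:
  targets:
    - {"delta_pos": [0, 0, 0.2], "turn": [0, 0, 0], "jaw": 40}
    - {"delta_pos": [0, 0, 0.4], "turn": [0, 0, 0], "jaw": 40}
    - {"delta_pos": [0, 0, 0.4], "turn": [0, 0, 0], "jaw": 40}

```text
clock: 7.85
position: [517.0, -83.6, 38.9]
tcp_rot: [0.0, 0.813, 0.582, 0.0]
contact_force: [-1.4, 0.9, 5.6]
width: 0.506
grasp_force: 11.0
```

Contact is firm at a light 5.6 N, so I'll open gently and rise.

Request:
jog_arm:
  squeeze: 3
  targets:
    - {"delta_pos": [0, 0, -0.3], "turn": [0, 0, 0], "jaw": 46}
    - {"delta_pos": [0, 0, -0.3], "turn": [0, 0, 0], "jaw": 47}
    - {"delta_pos": [0, 0, -0.3], "turn": [0, 0, 0], "jaw": 50}
    - {"delta_pos": [0, 0, -0.3], "turn": [0, 0, 0], "jaw": 60}
    - {"delta_pos": [0, 0, -0.3], "turn": [0, 0, 0], "jaw": 80}
    - {"delta_pos": [0, 0, -0.3], "turn": [0, 0, 0], "jaw": 91}
    - {"delta_pos": [0, 0, -0.3], "turn": [0, 0, 0], "jaw": 91}
    - {"delta_pos": [0, 0, -0.3], "turn": [0, 0, 0], "jaw": 91}

```text
clock: 8.52
position: [517.0, -83.6, 38.7]
tcp_rot: [-0.0, 0.813, 0.582, 0.0]
contact_force: [0.2, 0.1, -0.2]
width: 0.877
grasp_force: 0.0
```

Request:
jog_arm:
  targets:
    - {"delta_pos": [0, 0, -10], "turn": [0, 0, 0], "jaw": 91}
    - {"delta_pos": [0, 0, -35], "turn": [0, 0, 0], "jaw": 91}
    - {"delta_pos": [0, 0, -70], "turn": [0, 0, 0], "jaw": 91}
    - {"delta_pos": [0, 0, -105], "turn": [0, 0, 0], "jaw": 91}
    - {"delta_pos": [0, 0, -140], "turn": [0, 0, 0], "jaw": 91}
    - {"delta_pos": [0, 0, -160], "turn": [0, 0, 0], "jaw": 91}
    - {"delta_pos": [0, 0, -160], "turn": [0, 0, 0], "jaw": 91}

```text
clock: 9.1
position: [519.9, -84.1, 204.8]
tcp_rot: [0.004, 0.813, 0.582, 0.004]
contact_force: [0.6, 0.3, -0.2]
width: 1.0
grasp_force: 0.0
```

```bash
python3 -c "
from h import *
H=np.array([590.4,127.5])+70*np.array([np.cos(1.868),np.sin(1.868)]);print(H)
I=cv2.imread('pics/side0.png');hsv=cv2.cvtColor(I,cv2.COLOR_BGR2HSV);m=cv2.inRange(hsv,(3,150,80),(14,255,255))[150:182,332:350]
v,u=np.nonzero(m);print(v.min()+150,v.max()+150,u[v<v.min()+2].mean()+332,u[v>v.max()-2].mean()+332)
vm=v.min();o,d=ray('side',u[v<vm+2].mean()+332,vm+150+1.5);print('top side',at('side',u[v<vm+2].mean()+332,vm+151,160))
s,t=grab_frame('side'),grab_frame('top');cv2.imwrite('pics/s4.png',s);cv2.imwrite('pics/t4.png',t)
delta([*H,200],.297)"
```

```text
[569.90066648 194.43113868]
155 174 339.625 339.5
top side [569.98794545 195.1557577  160.        ]
pos [517.  -83.6 199.8] yawY -0.329
dpos [ 2.802e+02 -3.980e+01 -2.000e-01]
turn [ 2.10e-03  3.00e-04 -6.26e-01]
```

Request:
jog_arm:
  targets:
    - {"delta_pos": [35, -5, 0], "turn": [0, 0, -0.08], "jaw": 91}
    - {"delta_pos": [75, -11, 0], "turn": [0, 0, -0.18], "jaw": 91}
    - {"delta_pos": [115, -16, 0], "turn": [0, 0, -0.28], "jaw": 91}
    - {"delta_pos": [155, -22, 0], "turn": [0, 0, -0.38], "jaw": 91}
    - {"delta_pos": [195, -28, 0], "turn": [0, 0, -0.48], "jaw": 91}
    - {"delta_pos": [235, -33, 0], "turn": [0, 0, -0.58], "jaw": 91}
    - {"delta_pos": [270, -38, 0], "turn": [0, 0, -0.626], "jaw": 91}
    - {"delta_pos": [280, -40, 0], "turn": [0, 0, -0.626], "jaw": 91}

```text
clock: 9.87
position: [569.1, 198.9, 196.4]
tcp_rot: [-0.002, 0.593, 0.805, -0.0]
contact_force: [0.6, 0.6, -0.3]
width: 0.997
grasp_force: 0.0
```

Request:
jog_arm:
  targets:
    - {"delta_pos": [0, 0, 0], "turn": [0, 0, 0], "jaw": 91}
    - {"delta_pos": [0, 0, 5], "turn": [0, 0, 0], "jaw": 91}
    - {"delta_pos": [0, 0, 10], "turn": [0, 0, 0], "jaw": 91}
    - {"delta_pos": [0, 0, 15], "turn": [0, 0, 0], "jaw": 91}
    - {"delta_pos": [0, 0, 15], "turn": [0, 0, 0], "jaw": 91}
    - {"delta_pos": [0, 0, 15], "turn": [0, 0, 0], "jaw": 91}

```text
clock: 10.37
position: [569.2, 193.0, 183.3]
tcp_rot: [-0.0, 0.595, 0.803, -0.001]
contact_force: [0.4, -0.8, 0.4]
width: 0.994
grasp_force: 0.0
```

Run:
```python
from fit import *
delta([570,194.8,120],.297)
s,t=grab_frame('side'),grab_frame('top');cv2.imwrite('pics/s5.png',s);cv2.imwrite('pics/t5.png',t)
r=lambda i,n,P,w,f:(lambda b:cv2.resize(i[b[1]-w:b[1]+w,b[0]-w:b[0]+w],(2*w*f,2*w*f),interpolation=2))(pix(n,P)[0].astype(int))
cv2.imwrite('pics/c5.png',np.hstack([r(s,'side',[517,-84,60],50,4),r(t,'top',[555,20,60],50,4)]))
```

```text
pos [569.2 193.  183.3] yawY 0.2953
dpos [ 1.5  1.4 63.3]
turn [-0.0013  0.0001 -0.0017]
```

View pics/c5.png

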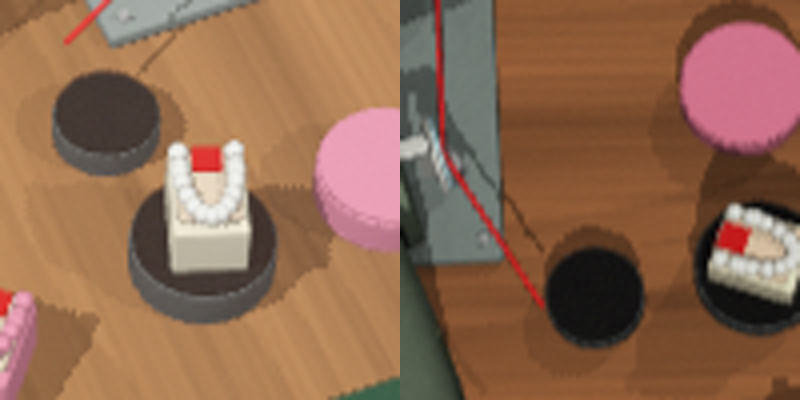

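The crops show the cast upright on the large stage with its dot face towards the mirror. The beam is still at rest, pointing over the small disc. I'll take the handle now.

Request:
jog_arm:
  targets:
    - {"delta_pos": [1.5, 1.4, 15], "turn": [0, 0, 0], "jaw": 91}
    - {"delta_pos": [1.5, 1.4, 30], "turn": [0, 0, 0], "jaw": 91}
    - {"delta_pos": [1.5, 1.4, 45], "turn": [0, 0, 0], "jaw": 91}
    - {"delta_pos": [1.5, 1.4, 57], "turn": [0, 0, 0], "jaw": 91}
    - {"delta_pos": [1.5, 1.4, 63], "turn": [0, 0, 0], "jaw": 91}
    - {"delta_pos": [1.5, 1.4, 63], "turn": [0, 0, 0], "jaw": 91}

```text
clock: 10.97
position: [569.8, 195.7, 119.6]
tcp_rot: [-0.001, 0.595, 0.804, -0.001]
contact_force: [-0.5, -0.3, -0.2]
width: 0.999
grasp_force: 0.0
```

Request:
jog_arm:
  squeeze: 8
  targets:
    - {"delta_pos": [0, 0, 0], "turn": [0, 0, 0], "jaw": 60}
    - {"delta_pos": [0, 0, 0], "turn": [0, 0, 0], "jaw": 40}
    - {"delta_pos": [0, 0, 0], "turn": [0, 0, 0], "jaw": 30}
    - {"delta_pos": [0, 0, 0], "turn": [0, 0, 0], "jaw": 24}
    - {"delta_pos": [0, 0, 0], "turn": [0, 0, 0], "jaw": 20}
    - {"delta_pos": [0, 0, 0], "turn": [0, 0, 0], "jaw": 16}
    - {"delta_pos": [0, 0, 0], "turn": [0, 0, 0], "jaw": 13}
    - {"delta_pos": [0, 0, 0], "turn": [0, 0, 0], "jaw": 11}

```text
clock: 11.63
position: [570.5, 196.2, 120.8]
tcp_rot: [0.0, 0.595, 0.804, 0.0]
contact_force: [-0.9, 0.2, 0.4]
width: 0.444
grasp_force: 0.0
```

Request:
jog_arm:
  targets:
    - {"delta_pos": [0, 0, 0], "turn": [0, 0, 0], "jaw": 8}
    - {"delta_pos": [0, 0, 0], "turn": [0, 0, 0], "jaw": 6}
    - {"delta_pos": [0, 0, 0], "turn": [0, 0, 0], "jaw": 6}
    - {"delta_pos": [0, 0, 0], "turn": [0, 0, 0], "jaw": 6}

```text
clock: 11.97
position: [569.9, 196.1, 120.7]
tcp_rot: [-0.0, 0.595, 0.804, -0.0]
contact_force: [-5.6, -2.0, 2.6]
width: 0.159
grasp_force: 3.1
```

Run:
```python
from fit import *
s=state();print(s['position'].round(1),s['contact_force'].round(1),s['width'])
# cast pose: red square (centre 21 mm ahead on top, z=72) and block silhouette
for n in C:
    i=cv2.imread(f'pics/{"t5" if n=="top" else "s5"}.png').astype(int);b=pix(n,[517,-84,60])[0].astype(int);w=22
    m=np.zeros(i.shape[:2],bool);sl=np.s_[b[1]-w:b[1]+w,b[0]-w:b[0]+w];m[sl]=(i.max(2)>100)[sl] & ((i[...,2]-i[...,0]<70)|(i[...,2]-i[...,1]>110))[sl]
    r=np.zeros_like(m);r[sl]=((i[...,2]>150)&(i[...,1]<80))[sl];v,u=np.nonzero(r);P=at(n,u.mean(),v.mean(),72)
    print(n,m.sum(),"square",P.round(1),"expected",(np.array([517,-83.6])+21*np.array([np.cos(1.2412),np.sin(1.2412)])).round(1))
    nn,l,st,_=cv2.connectedComponentsWithStats(m.astype(np.uint8));m=l==1+np.argmax(st[1:,4])
    print(fit(lambda p:cast_pts(*p,32),[517,-84,1.24],[(n,m,(b[0]-w,b[1]-w,2*w,2*w))],[5,5,.12]))
```

```text
[569.9 196.1 120.7] [-5.6 -2.   2.6] 0.15874413043584903
top 477 square [527.6 -64.1  72. ] expected [523.8 -63.7]
(array([521.2091439 , -82.60522291,   1.2251198 ]), np.float64(0.9109456288891156))
side 745 square [525.8 -62.6  72. ] expected [523.8 -63.7]
(array([517.75457014, -84.60906875,   1.23835705]), np.float64(0.9291984950404742))
```

Request:
jog_arm:
  squeeze: 9
  targets:
    - {"delta_pos": [0, 0, 0], "turn": [0, 0, 0], "jaw": 5}
    - {"delta_pos": [0, 0, 0], "turn": [0, 0, 0], "jaw": 5}
    - {"delta_pos": [0, 0, 0], "turn": [0, 0, 0], "jaw": 5}
    - {"delta_pos": [0, 0, 0], "turn": [0, 0, 0], "jaw": 5}

```text
clock: 12.3
position: [568.9, 195.8, 120.6]
tcp_rot: [-0.001, 0.595, 0.804, -0.001]
contact_force: [-4.1, -1.3, 4.1]
width: 0.129
grasp_force: 9.0
```

Request:
jog_arm:
  targets:
    - {"delta_pos": [0, -1.4, 0], "turn": [0, 0, -0.02], "jaw": 5}
    - {"delta_pos": [-0.1, -4.2, 0], "turn": [0, 0, -0.06], "jaw": 5}
    - {"delta_pos": [-0.4, -7, 0], "turn": [0, 0, -0.1], "jaw": 5}
    - {"delta_pos": [-0.8, -10.5, 0], "turn": [0, 0, -0.15], "jaw": 5}
    - {"delta_pos": [-1.4, -13.9, 0], "turn": [0, 0, -0.2], "jaw": 5}
    - {"delta_pos": [-2.2, -17.3, 0], "turn": [0, 0, -0.25], "jaw": 5}
    - {"delta_pos": [-3.1, -20.7, 0], "turn": [0, 0, -0.3], "jaw": 5}
    - {"delta_pos": [-3.1, -20.7, 0], "turn": [0, 0, -0.3], "jaw": 5}

```text
clock: 12.97
position: [551.8, 187.8, 120.7]
tcp_rot: [0.0, 0.467, 0.884, 0.001]
contact_force: [-0.2, 3.3, -1.6]
width: 0.129
grasp_force: 9.0
```

Request:
jog_arm:
  targets:
    - {"delta_pos": [0, -2.8, 0], "turn": [0, 0, -0.04], "jaw": 5}
    - {"delta_pos": [0, -2.8, 0], "turn": [0, 0, -0.04], "jaw": 5}
    - {"delta_pos": [0, -2.8, 0], "turn": [0, 0, -0.04], "jaw": 5}
    - {"delta_pos": [0, -2.8, 0], "turn": [0, 0, -0.04], "jaw": 5}

```text
clock: 13.3
position: [549.5, 186.3, 120.7]
tcp_rot: [-0.0, 0.451, 0.893, 0.001]
contact_force: [-1.2, 4.2, -1.3]
width: 0.129
grasp_force: 9.0
```

```bash
cat > beam.py <<'E'
from h import *
import sys
g=state();print(g['position'].round(1),g['contact_force'].round(1),g['width'],g['grasp_force'])
mir=np.array([590.4,127.5]);dot=np.array([528.4,-55.3]);I={}
for n in C:
    I[n]=grab_frame(n);cv2.imwrite(f'pics/b_{n}_{sys.argv[1]}.png',I[n])
    b=I[n].astype(int);m=(b[...,2]>130)&(b[...,2]-b[...,1]>70)&(b[...,2]-b[...,0]>70)
    v,u=np.nonzero(m);P=np.array([at(n,x,y,60)[:2] for x,y in zip(u,v)])
    d=P-mir;k=np.hypot(*d.T);a=np.unwrap(np.arctan2(d[:,1],d[:,0])%(2*np.pi));Q=P[(k>15)&(k<130)&(a%(2*np.pi)>3.6)&(a%(2*np.pi)<5)]
    vx,vy,x0,y0=cv2.fitLine(Q.astype(np.float32),cv2.DIST_HUBER,0,.01,.01).ravel().astype(float)
    f=(dot[1]-y0)/vy;print(n,len(Q),"angle",np.arctan2(vy,vx)%np.pi,"x at dot's y",x0+f*vx,"dot",dot,"x at mirror y",x0+(mir[1]-y0)/vy*vx)
E
python3 beam.py 1
```

```text
[549.5 186.3 120.7] [-1.2  4.2 -1.3] 0.12882839354552042 9.000480473041534
top 87 angle 1.1504331692244383 x at dot's y 510.06271428994955 dot [528.4 -55.3] x at mirror y 591.7758128780505
side 62 angle 1.1582696400534052 x at dot's y 510.8041436675764 dot [528.4 -55.3] x at mirror y 590.8044618762596
```

Request:
jog_arm:
  targets:
    - {"delta_pos": [0, -1.6, 0], "turn": [0, 0, -0.02], "jaw": 5}
    - {"delta_pos": [-0.1, -3.2, 0], "turn": [0, 0, -0.045], "jaw": 5}
    - {"delta_pos": [-0.1, -3.2, 0], "turn": [0, 0, -0.045], "jaw": 5}
    - {"delta_pos": [-0.1, -3.2, 0], "turn": [0, 0, -0.045], "jaw": 5}
    - {"delta_pos": [-0.1, -3.2, 0], "turn": [0, 0, -0.045], "jaw": 5}

```text
clock: 13.82
position: [546.6, 184.2, 120.7]
tcp_rot: [-0.0, 0.43, 0.903, 0.0]
contact_force: [-1.7, 5.2, -1.0]
width: 0.127
grasp_force: 9.0
```

```bash
python3 beam.py 2
python3 - <<'E'
from h import *
r=lambda n:cv2.imread(f'pics/b_{n}_2.png')
def crop(n,P):
    c=pix(n,P)[0].astype(int);return cv2.resize(r(n)[c[1]-60:c[1]+60,c[0]-50:c[0]+50],(400,480),interpolation=2)
cv2.imwrite('pics/c6.png',np.hstack([crop('top',[555,30,60]),crop('side',[555,30,60])]))
E
```

```text
[546.6 184.2 120.7] [-1.7  5.2 -1. ] 0.12691887001647523 8.999945372343063
top 87 angle 1.2495053871766553 x at dot's y 531.2612851949907 dot [528.4 -55.3] x at mirror y 592.101279953357
side 61 angle 1.255085941698621 x at dot's y 530.7728480514415 dot [528.4 -55.3] x at mirror y 590.4818061415367
```

View pics/c6.png

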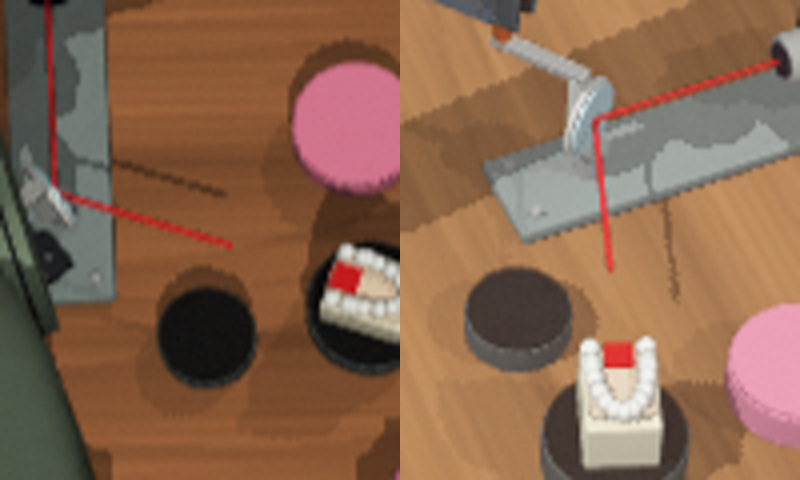

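The crop shows the reflected beam pointing at the dotted face in both views. Extended, it passes within about 2 mm of the dot's centre, well inside the dot's 11 mm radius. The handle is held at 9 N, so I'll hand in.

```bash
python3 -c "
from plant import *
print(finish_job())"
```

```text
the job is handed in; nothing more can be done
None
```

The job is handed in at about 14 s: the dotted cast stands released on the large black stage facing the mirror (squeezed with at most 11 N), and the mirror is held at 9 N with the beam measured to pass about 2 mm from the dot's centre; no verdict came back.

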